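# Book tested circuit breakers off the repair bench

### The arm

A 7-joint arm with a two-finger parallel gripper is mounted at the origin on the work surface. World frame = base frame: x ahead of the robot, y to its left, z up, the work surface at z = 0. Lengths are in mm, angles in rad, forces in N, time in s.
With the tool pointing down it reaches from about 400 to 875 mm from the base axis. Payload 19.3 kg.
Tool frame: the origin (TCP) lies between the finger pads, 19 mm behind the fingertips; this is the grasp point; z points along the fingers, y is the line along which they close (so a half turn about z gives the same grasp; the last joint's range is limited). The gripper opens to 85 mm and grips with 20 to 120 N. Pads are 22 mm wide; open, the fingers measure 114 mm over their backs; the gripper's body (76 mm by 85 mm) begins 54 mm behind the grasp point. The pads swing forward as they close: fully open they stand 13 mm farther back than shut.
Start: joints at [1.119, 0.521, -0.036, 1.599, 0.021, 1.021, -0.113], TCP at [232.842, -580, 249.991] pointing down, gripper open.
Joint ranges: [-2.91, 2.91], [-0.3, 2.13], [-1.5, 1.42], [0.17, 2.43], [-1.26, 4.41], [0.16, 1.93], [-2.52, 2.52]. Speed limits (rad/s): [1.89, 1.89, 2.39, 2.39, 3.01, 3.01, 3.01].

### API

Orientations are given as a unit quaternion [x, y, z, w].
In Python, from workcell import env gives the robot as it stands. The module is installed in compiled form; this text tells all that it offers.
- The arm moves only by the shell command python3 -m handwheel 'ROWS'. ROWS is JSON, one flat list of numbers, 5 for each row, row after row: the shift along the world's x, y, z scaled (see below), then the turn about the world's z scaled (see below), then the opening, from -1 (shut) to 1 (fully open). A call has 1 to 20 rows; each row shifts and turns the commanded pose from where the row before left it; what a row does not reach is not made up. The controller multiplies each number of a shift by 0.03 m and each number of a turn by 4 degrees. A row lasts 1/8 s, in which the tool goes at most 62.5 mm and 10.7 degrees, less where a joint would pass 70% of its speed; a pose out of reach is approached as far as the arm can. A call with a number of a shift or a turn outside -1 to 1 is refused whole. A call with a gripper value outside its range is refused whole. The fingers move at their own pace and stop on an object; the grip force is fixed at half the most. Time passes only in rows, so rows that do not move let the fingers close. It gives the time, the measured TCP pose, the force, the opening and the grip force at its end, in the units of the state.
- env.get_state(): the state, without advancing time (a new reading comes with each control period).
- env.snapshot(name): name is "side" or "top" or "wrist"; returns the picture (384x512x3 uint8, red, green, blue); there is no depth.
- env.camera_params(name): a dict with "fx", "fy", "cx", "cy" (pixels), "world_from_camera" (4x4, takes a point from camera to world coordinates). Camera axes: x right, y down, z forward; pixel columns grow to the right and rows downward; lengths in mm; the calibration is good to about 2 mm. A picture is of the moment at which its call begins: read the wrist's pose just before it. camera_params takes no time and is no camera call; for the wrist camera it gives the pose at the moment of the call.
- env.close_job(): hands the job in; it is judged then, once.
Trained networks look in the newest picture that a camera, given by its name, has taken for a name from the list of things; names that differ only in an ending like _2 or _b are one class to them, and where a whole thing is asked for, a point or a joint stands for the part that bears it (a point fixed in the world has none). Each returns a list of dicts, best first, with "confidence" (0 to 1); they miss things now and then, are a little off and sometimes report something else, mostly with a low value. They report only what shows in the picture. A call takes as long as a camera call. They do not tell look-alikes from the thing itself.
- env.recognise(camera, thing): "extent" ([left, top, right, bottom] as shares, 0 to 1, of the picture: columns of its width, rows of its height, round what is visible of it).
- env.masks_of(camera, thing): "region" (384x512 bool, what is visible of it) and "extent" ([left, top, right, bottom] as shares, 0 to 1, of the picture: columns of its width, rows of its height, round what is visible of it).
- env.landmark_of(camera, thing): "at" ([column, row] as shares, 0 to 1, of the picture: columns of its width, rows of its height: a listed point, or the origin of a listed thing).
The state is a dict: "clock": time; "joint_pos": joint angles; "dq": joint speeds; "joint_efforts": joint torques, N m; "eef_pos": TCP position; "eef_rot": TCP orientation; "force": force on the tool from outside, world axes, zero at the start; "ft_torque": the same for the moment, N m; "opening": opening from 0.0 (shut) to 1.0 (fully open); "grasp_force": force on a finger pad.
Only numpy, scipy, OpenCV 4.12 (cv2) and the standard library are available. Lean on these libraries where they do the work, as an engineer would, in place of code of your own. Each camera call takes 0.05 s, during which the arm holds its last target. There are 200 camera calls.

### The job

Book the tested circuit breakers off the bench: take the barcode gun from its cradle, scan the label of every breaker in the row from the robot's left to its right and last the label on the far lip of the grey tote, holding the gun steady for a good second on each with the beam on the middle of the label and the scan line along it, then lay the gun back in its cradle. Put the breakers away, standing lever up on the floor of their tray: those that passed (lever leaning away from the label) in the deep grey tote, those that tripped (lever leaning over towards the label) in the shallow wooden reject tray. Do not switch any lever over or disturb the other things on the bench.

Things in the scene. Friction and masses are not known exactly. Their poses are not given: they have to be found in the camera images.
- b1: three-pole circuit breaker, first (leftmost) place in the row, may be absent: pale grey case on its back, 86 (x) x 45 (y) mm, ends 48 mm high, middle 46 mm part 70 mm high, black lever above it to 85 mm; 0.27 kg. Origin: centre of underside, z up, -x end towards the robot. Grip across the 45 mm, or across the 46 mm raised part with the fingertips above the ends
- b1_label (a point): centre of its white barcode label, 36 (y) x 16 (x) mm, on top of the raised part, 12 mm to -x of the breaker's middle, 70.6 mm above its underside; axes as the breaker's, z out of the label
- b1_lever (a joint): its snap-over lever, 28 mm wide, 15 tall, pivoted 9 mm to +x of the breaker's middle: +0.5 rad = leaning to +x, away from the label = ON (passed); -0.5 = leaning to -x, towards the label = tripped (failed). Upright it rests only at one of these; a push of 1 to 2 N snaps it over
- b2: the second place in the row of breakers, may be absent; as b1
- b2_label (a point): centre of the label of b2, as b1_label
- b2_lever (a joint): lever of b2, as b1_lever
- b3: the third place in the row of breakers, may be absent; as b1
- b3_label (a point): centre of the label of b3, as b1_label
- b3_lever (a joint): lever of b3, as b1_lever
- b4: the fourth (rightmost) place in the row of breakers, may be absent; as b1
- b4_label (a point): centre of the label of b4, as b1_label
- b4_lever (a joint): lever of b4, as b1_lever
- scanner: cordless barcode gun, 0.18 kg: box head 54 mm wide, 40 high, handle 32 wide; docked like an inverted V. Origin mid-head, 94 mm up when docked: grip from above across the 54 mm (along y), TCP 10 mm above the origin. Docked axes: z up, x level; head and beam point 45 deg below +x (60 mm forward, 25 back of origin; top 32 above it); handle end 110 mm behind, 85 below it
- scanner_beam (a point): centre of the window, (42,0,-42) mm from the scanner's origin in its axes. Frame x = beam (45 deg below the scanner's x), y = scan line (scanner's y). Reads a label when the beam meets it within 10 mm of its centre, 50 to 160 mm away, at most 60 deg off its normal, scan line along the label's length (its y) within 20 deg, all this kept for 1 s
- cradle: fixed charging cradle of the scanner, base 125 x 72 mm, open from above: a bed rising towards its +x at 35 deg on which the 32 mm wide handle lies between two low cheeks 38 mm apart, against a foot stop. Highest point about 75 mm: pass over it well above. Origin: centre of its underside
- cradle_dock (a point): where the scanner's origin lies when docked: 45 mm to +x of the cradle's origin and 94 mm up; the docked scanner's axes coincide with the cradle's
- tote: dispatch tote for passed breakers: grey plastic open box, 212 (x) x 205 (y) mm, 60 mm deep, ribbed outside, walls and floor 5 mm, a lip 34 mm wide on its +x (far) rim. Origin: centre of its underside. Fixed; stands left or right of the row
- tote_label (a point): centre of the tote's own white barcode label, 44 (y) x 20 (x) mm, lying on the lip at the far rim, 123 mm to +x of the tote's origin, 60.6 mm up; axes as the tote's, z out of the label
- reject: reject tray for failed breakers: shallow wooden open tray, 212 (x) x 205 (y) mm, walls 6 mm thick and only 26 mm high, floor 6 mm, no label. Origin: centre of its underside. Fixed; stands on the other side
- calculator: desk calculator 150 x 85 x 16 mm, bystander, not to be disturbed
- multimeter: black multimeter 170 x 80 x 36 mm, bystander, not to be disturbed
- screwdriver: screwdriver, in front on the left, about 0.2 m long, bystander, not to be disturbed
- reel: reel of copper wire, 56 mm across and 36 mm high, in front on the right, bystander, not to be disturbed
- contactor: black and grey contactor 80 x 44 x 76 mm without label or lever, behind the row, bystander, not to be disturbed
Things that resemble listed ones, but are neither listed nor needed, are in the scene too. What is shaped like the scanner but yellow is not meant.

How it is judged (in metres and radians):
On the way, in this order (a step that is already met when the one before it is completed fails the run):
1. the first (leftmost) breaker is scanned: beam within 10 mm of its label centre, 50 to 160 mm away, within 60 deg of its normal, scan line along it within 20 deg, kept so for 1 s (x of b1_label in the frame of scanner_beam between 0.05 and 0.16 m and y of b1_label in the frame of scanner_beam between -0.01 and 0.01 m and z of b1_label in the frame of scanner_beam between -0.01 and 0.01 m and angle between the x axis of scanner_beam and the z axis of b1_label, either way round below 1.05 rad and angle between the y axis of scanner_beam and the y axis of b1_label, either way round below 0.35 rad), for 1 s.
2. the second breaker is scanned: beam within 10 mm of its label centre, 50 to 160 mm away, within 60 deg of its normal, scan line along it within 20 deg, kept so for 1 s (x of b2_label in the frame of scanner_beam between 0.05 and 0.16 m and y of b2_label in the frame of scanner_beam between -0.01 and 0.01 m and z of b2_label in the frame of scanner_beam between -0.01 and 0.01 m and angle between the x axis of scanner_beam and the z axis of b2_label, either way round below 1.05 rad and angle between the y axis of scanner_beam and the y axis of b2_label, either way round below 0.35 rad), for 1 s.
3. the third breaker is scanned: beam within 10 mm of its label centre, 50 to 160 mm away, within 60 deg of its normal, scan line along it within 20 deg, kept so for 1 s (x of b3_label in the frame of scanner_beam between 0.05 and 0.16 m and y of b3_label in the frame of scanner_beam between -0.01 and 0.01 m and z of b3_label in the frame of scanner_beam between -0.01 and 0.01 m and angle between the x axis of scanner_beam and the z axis of b3_label, either way round below 1.05 rad and angle between the y axis of scanner_beam and the y axis of b3_label, either way round below 0.35 rad), for 1 s.
4. the fourth (rightmost) breaker is scanned: beam within 10 mm of its label centre, 50 to 160 mm away, within 60 deg of its normal, scan line along it within 20 deg, kept so for 1 s (x of b4_label in the frame of scanner_beam between 0.05 and 0.16 m and y of b4_label in the frame of scanner_beam between -0.01 and 0.01 m and z of b4_label in the frame of scanner_beam between -0.01 and 0.01 m and angle between the x axis of scanner_beam and the z axis of b4_label, either way round below 1.05 rad and angle between the y axis of scanner_beam and the y axis of b4_label, either way round below 0.35 rad), for 1 s.
5. the label on the lip of the tote is scanned in the same way, for 1 s (x of tote_label in the frame of scanner_beam between 0.05 and 0.16 m and y of tote_label in the frame of scanner_beam between -0.01 and 0.01 m and z of tote_label in the frame of scanner_beam between -0.01 and 0.01 m and angle between the x axis of scanner_beam and the z axis of tote_label, either way round below 1.05 rad and angle between the y axis of scanner_beam and the y axis of tote_label, either way round below 0.35 rad), for 1 s.
6. the gun lies back in its cradle (distance between scanner and cradle_dock below 0.012 m and angle between the z axis of scanner and the z axis of cradle, either way round below 0.12 rad and angle between the x axis of scanner and the x axis of cradle, either way round below 0.12 rad and linear speed of scanner below 0.02 m/s), for 0.3 s.
At the end, for the whole second after the job is handed in: The gun lies docked in its cradle (origin within 12 mm of the dock point, within 7 degrees of its docked attitude, at rest); every breaker whose lever is ON stands in the grey tote and every tripped one in the wooden tray, upright within 7 degrees, on the tray's floor, at rest (all of step 6 and angle between each of b1, b2, b3, b4's own z axis and vertical below 0.12 rad and linear speed of each of b1, b2, b3, b4 below 0.02 m/s and ((value of joint b1_lever above 0.2 rad and x of b1 in the frame of tote between -0.085 and 0.085 m and y of b1 in the frame of tote between -0.08 and 0.08 m and z of b1 in the frame of tote between 0 and 0.014 m) or (value of joint b1_lever below -0.2 rad and x of b1 in the frame of reject between -0.085 and 0.085 m and y of b1 in the frame of reject between -0.08 and 0.08 m and z of b1 in the frame of reject between 0 and 0.014 m)) and ((value of joint b2_lever above 0.2 rad and x of b2 in the frame of tote between -0.085 and 0.085 m and y of b2 in the frame of tote between -0.08 and 0.08 m and z of b2 in the frame of tote between 0 and 0.014 m) or (value of joint b2_lever below -0.2 rad and x of b2 in the frame of reject between -0.085 and 0.085 m and y of b2 in the frame of reject between -0.08 and 0.08 m and z of b2 in the frame of reject between 0 and 0.014 m)) and ((value of joint b3_lever above 0.2 rad and x of b3 in the frame of tote between -0.085 and 0.085 m and y of b3 in the frame of tote between -0.08 and 0.08 m and z of b3 in the frame of tote between 0 and 0.014 m) or (value of joint b3_lever below -0.2 rad and x of b3 in the frame of reject between -0.085 and 0.085 m and y of b3 in the frame of reject between -0.08 and 0.08 m and z of b3 in the frame of reject between 0 and 0.014 m)) and ((value of joint b4_lever above 0.2 rad and x of b4 in the frame of tote between -0.085 and 0.085 m and y of b4 in the frame of tote between -0.08 and 0.08 m and z of b4 in the frame of tote between 0 and 0.014 m) or (value of joint b4_lever below -0.2 rad and x of b4 in the frame of reject between -0.085 and 0.085 m and y of b4 in the frame of reject between -0.08 and 0.08 m and z of b4 in the frame of reject between 0 and 0.014 m))); the robot touches nothing.
It fails at once if the lever of a breaker is switched over (value of joint b1_lever between -0.2 and 0.2 rad or value of joint b2_lever between -0.2 and 0.2 rad or value of joint b3_lever between -0.2 and 0.2 rad or value of joint b4_lever between -0.2 and 0.2 rad).
It fails at once if a bystander is moved more than 25 mm (distance of any of calculator, multimeter, screwdriver, reel, contactor from where it was at the start of the episode above 0.025 m).
Of b1, b2, b3, b4 only 3 to 4 are there at a start; the rules pass over those that are not, and their reading is None.
At some moment in a run one of b2, b3 may be knocked a few centimetres aside while the robot is not near it.
It also fails if it takes over 210 s, if anything falls off the work surface, if the arm or the gripper's body presses on something with over 40 N, if the wrist force passes 120 N, or if a joint passes its speed limit or range.

## Working session

There is one attempt and no reset: what is moved stays moved. The work goes in short steps, Python scripts to look and compute and a shell command to move; the robot and the scene stay as the last step left them, time stands still between calls to the robot, and variables do not carry over. Pictures are saved under pics/ and viewed, at most 14 in all, crops included, and the job is handed in when it is done.

```bash
mkdir -p pics
cat > h.py <<'E'
from workcell import env
import numpy as np, cv2
def snap(c,n):
    im=env.snapshot(c); cv2.imwrite(f'pics/{n}.png',im[:,:,::-1]); return im
def ray(c,uv,P=None):
    P=P or env.camera_params(c); T=np.array(P['world_from_camera'])
    d=T[:3,:3]@np.array([(uv[0]-P['cx'])/P['fx'],(uv[1]-P['cy'])/P['fy'],1]); return T[:3,3],d
def atz(c,uv,z,P=None):
    o,d=ray(c,uv,P); return o+d*(z-o[2])/d[2]
def tri(rs):
    A=np.zeros((3,3));b=np.zeros(3)
    for o,d in rs:
        d=d/np.linalg.norm(d);M=np.eye(3)-np.outer(d,d);A+=M;b+=M@o
    return np.linalg.solve(A,b)
def lm(c,t): return [(round(r['confidence'],2),np.array(r['at'])*[512,384]) for r in env.landmark_of(c,t)]
E
python3 - <<'E'
from h import *
np.set_printoptions(precision=1,suppress=True)
a=snap('top','top0');snap('side','side0')
for c in('top','side'):
    P=env.camera_params(c);print(c,P['fx'],np.array(P['world_from_camera']))
Z=dict(b1_label=70.6,b1=0,scanner=94,cradle_dock=94,cradle=0,tote=0,tote_label=60.6,reject=0,calculator=8,multimeter=18,screwdriver=10,reel=18,contactor=38)
for t,z in Z.items():
    for c in('top','side'):
        print(t,c,*[(p,u,atz(c,u,z)[:2]) for p,u in lm(c,t) if p>.2])
s=env.get_state();print(s['clock'],s['eef_pos'],s['eef_rot'],s['opening'])
E
python3 - <<'E'
import cv2
for n in('top','side'):
    cv2.imwrite(f'pics/{n}0b.png',cv2.resize(cv2.imread(f'pics/{n}0.png'),(800,600),interpolation=cv2.INTER_CUBIC))
E
```

```text
top 443.44328712012424 [[   0.    -1.     0.1  421.1]
 [  -1.    -0.     0.   -10.6]
 [  -0.    -0.1   -1.  1221.7]
 [   0.     0.     0.     1. ]]
side 474.7194864049274 [[   1.    -0.     0.1  441.9]
 [  -0.1   -0.7    0.7 -757.9]
 [   0.    -0.7   -0.7  895.4]
 [   0.     0.     0.     1. ]]
b1_label top (0.82, array([184. , 147.4]), array([607.8, 176.9]))
b1_label side (0.82, array([293.8, 151.8]), array([612.3, 172.3])) (0.24, array([259.7, 359.1]), array([ 479.4, -383.6]))
b1 top (0.97, array([276. , 166.2]), array([570.2, -67.8])) (0.89, array([186.3, 142.6]), array([632.7, 182.3])) (0.82, array([227.1, 143.2]), array([632.6,  68.7])) (0.63, array([321. , 156.5]), array([ 598.8, -192. ]))
b1 side (0.9, array([289.6, 239.6]), array([576.6, -62.3])) (0.81, array([304.9, 198.9]), array([632.2,  67.2])) (0.8, array([308.7, 281.7]), array([ 604.6, -182.4])) (0.66, array([297. , 166.9]), array([627.8, 188.7]))
scanner top (0.9, array([244.9, 215.1]), array([432.7,  14.2])) (0.83, array([160. , 300.1]), array([215.7, 224.8]))
scanner side (0.84, array([140.2, 152. ]), array([217.6, 1
[... 1195 characters left out ...]
top (0.69, array([239.7,  97.9]), array([755.6,  35.1])) (0.3, array([190.9,  96.5]), array([757.9, 169.7]))
multimeter side (0.58, array([360. , 205.6]), array([762.8,  18.6]))
screwdriver top (0.68, array([193.7, 245.7]), array([348.4, 154.2]))
screwdriver side (0.93, array([195.9, 178.5]), array([351.5, 151.2]))
reel top (0.87, array([308. , 246.6]), array([ 351.1, -155.7]))
reel side (0.62, array([195.4, 275.2]), array([ 356., -160.])) (0.26, array([257.2, 356.3]), array([ 477.4, -353.8]))
contactor top (0.35, array([124.6, 188.9]), array([498.9, 339.3]))
contactor side (0.38, array([289.3, 236.3]), array([571.4, -82.2]))
1.4 [ 232.8 -580.   250. ] [ 1.   0.2 -0.  -0. ] 1.003180409596392
```

View pics/top0b.png

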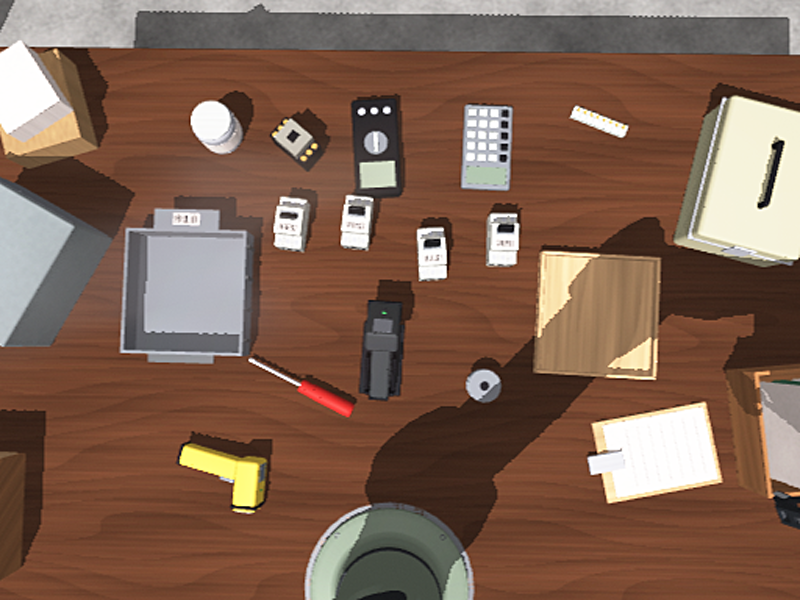

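View pics/side0b.png

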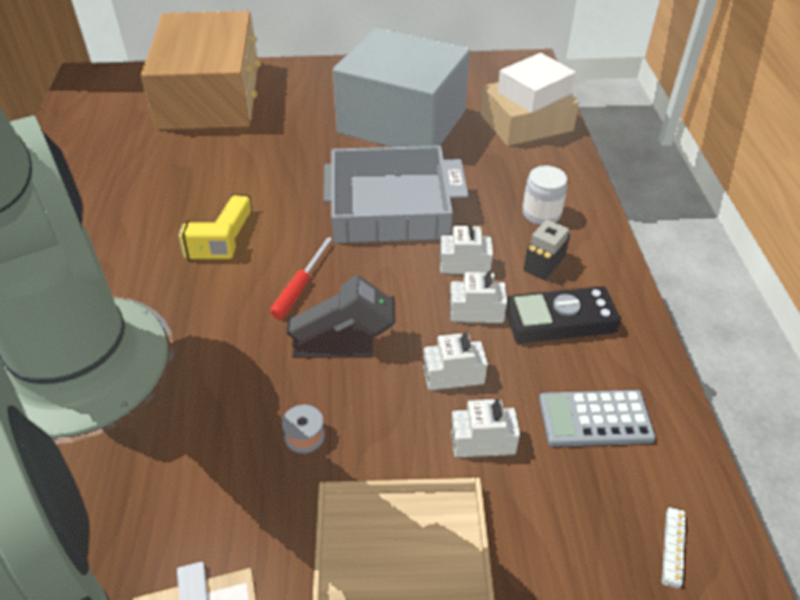

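The top view shows four white breakers in the row, around (291,224), (356,222), (432,253) and (503,239) in the 800x600 view. The tote is on the left, the wooden tray on the right and the black gun sits in its cradle at about (383,345). The yellow gun is a decoy. The side view agrees. Next I move the wrist camera over the row to get the exact poses and the lever states.

```bash
python3 -m handwheel '[0.5,0.8,0.5,0,1, 0.5,0.95,0.5,0,1, 0.5,0.95,0.5,0,1, 0.5,0.95,0.5,0,1, 0.5,0.95,0.3,0,1, 0.5,0.95,0.3,0,1, 0.5,0.95,0.3,0,1, 0.5,0.95,0.3,0,1, 0.5,0.95,0.2,0,1, 0.5,0.95,0.2,0,1, 0.5,0.95,0.2,0,1, 0.5,0.95,0,0,1, 0.5,0.95,0,0,1, 0.5,0.95,0,0,1, 0.5,0.95,0,0,1, 0.4,0.95,0,0,1, 0.4,0.95,0,0,1, 0.4,0.95,0,0,1, 0.2,0.8,0,0,1, 0,0,0,0,1]'
cat >> h.py <<'E'
np.set_printoptions(precision=2,suppress=True)
def pose():
    s=env.get_state();q=s['eef_rot'];a=2*np.degrees(np.arctan2(q[1],q[0]));return np.array(s['eef_pos']),a,s
def look(n,things,zs,view=False):
    P=env.camera_params('wrist');snap('wrist',n)
    for t,z in zip(things,zs):
        print(t,*[(p,u,atz('wrist',u,z,P)) for p,u in lm('wrist',t) if p>.2])
    return P
E
python3 - <<'E'
from h import *
p,a,s=pose();print(p,a,s['clock'])
P=look('w1',['b1_label','b1','scanner','cradle','cradle_dock'],[70.6,0,94,0,94]);print(np.array(P['world_from_camera']),P['fx'])
E
```

```text
clock: 3.9
eef_pos: [500.1, -45.8, 364.0]
eef_rot: [0.982, 0.191, 0.0, -0.0]
force: [-0.4, -0.3, 0.4]
opening: 1.005
grasp_force: 0.0
[500.07 -45.83 364.  ] 22.033453428224224 3.9
b1_label
b1 (0.72, array([295.99,  91.7 ]), array([579.33, -63.27,   0.  ])) (0.64, array([222.82,  17.89]), array([628.93,  64.06,  -0.  ])) (0.57, array([380.98, 107.1 ]), array([ 605.43, -183.77,    0.  ]))
scanner (0.98, array([ 16.79, 254.21]), array([251.9 , 202.76,  94.  ])) (0.94, array([198.09, 178.21]), array([439.33,  15.47,  94.  ])) (0.74, array([223.9 ,  17.01]), array([618.63,  47.42,  94.  ]))
cradle
cradle_dock
[[  0.38  -0.89  -0.27 569.09]
 [ -0.93  -0.36  -0.11 -18.3 ]
 [ -0.     0.29  -0.96 487.87]
 [  0.     0.     0.     1.  ]] 333.89538037605183
```

View pics/w1.png

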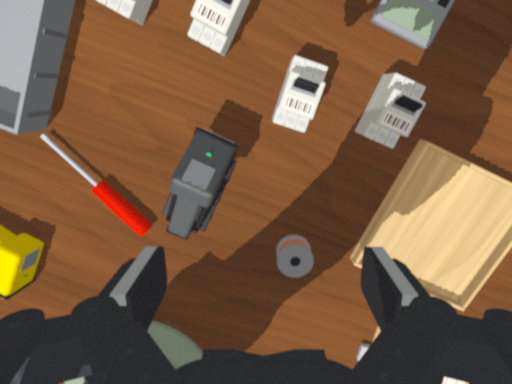

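```bash
python3 -m handwheel '[0.8,0.3,0,-1,1, 0.8,0.3,0,-1,1, 0.8,0.3,0,-1,1, 0.8,0.3,0,-1,1, 0.6,0.3,0,-1,1, 0,0,0,-0.5,1, 0,0,0,0,1,0,0,0,0,1]'
python3 - <<'E'
from h import *
p,a,s=pose();print(p,a,s['clock'])
look('w2',['b1_label','b1','b1_lever','scanner','cradle','cradle_dock','contactor'],[70.6,0,75,94,0,94,38])
import cv2
im=cv2.imread('pics/w2.png');cv2.imwrite('pics/w2b.png',cv2.resize(im,(800,600),interpolation=cv2.INTER_CUBIC))
E
```

```text
clock: 5.2
eef_pos: [613.5, -3.1, 364.3]
eef_rot: [1.0, -0.001, 0.0, 0.0]
force: [-0.4, 0.1, 0.7]
opening: 0.998
grasp_force: 0.0
[613.45  -3.09 364.26] -0.11171949903383183 5.2
b1_label (0.61, array([119.81, 146.8 ]), array([615.1 , 177.46,  70.6 ]))
b1 (0.97, array([384.61, 144.5 ]), array([ 605.58, -181.61,    0.  ])) (0.96, array([302.9, 165.2]), array([574.61, -62.51,   0.  ])) (0.74, array([139.62, 130.79]), array([626.17, 176.32,   0.  ])) (0.68, array([215.09, 127.8 ]), array([630.31,  66.52,   0.  ])) (0.62, array([250.88, 236.01]), array([458.82,  16.83,   0.  ])) (0.51, array([406.37, 166.  ]), array([ 573.13, -217.59,    0.  ]))Traceback (most recent call last):
  File "<stdin>", line 3, in <module>
  File "h.py", line 22, in look
    print(t,*[(p,u,atz('wrist',u,z,P)) for p,u in lm('wrist',t) if p>.2])
                                                  ~~^^^^^^^^^^^
  File "h.py", line 15, in lm
    def lm(c,t): return [(round(r['confidence'],2),np.array(r['at'])*[512,384]) for r in env.landmark_of(c,t)]
                                                                                         ~~~~~~~~~~~~~~~^^^^^
ValueError: it knows: b, b1_label, b2_label, b3_label, b4_label, calculator, contactor, cradle, cradle_dock, multimeter, reel, reject, scanner, scanner_beam, screwdriver, tote, tote_label
```

Run:
```python
from h import *
look('w3',['b1_label','b2_label','b3_label','b4_label','scanner','scanner_beam','cradle','cradle_dock'],[70.6]*4+[94,52,0,94])
im=cv2.imread('pics/w3.png');cv2.imwrite('pics/w3b.png',cv2.resize(im[80:290,90:430],(800,494),interpolation=cv2.INTER_CUBIC))
for c in('top',):
    env.snapshot(c)
    for t in('b2_label','b3_label','b4_label'):print(t,[(p,atz(c,u,70.6)) for p,u in lm(c,t)])
```

```text
b1_label (0.58, array([120.99, 147.  ]), array([615.1 , 176.31,  70.6 ])) (0.54, array([487.58, 227.71]), array([ 503.91, -307.01,   70.6 ]))
b2_label (0.68, array([209.1 , 143.81]), array([618.94,  65.07,  70.6 ]))
b3_label (0.58, array([307.81, 182.21]), array([568.53, -60.82,  70.6 ]))
b4_label (0.94, array([406.37, 168.31]), array([ 586.87, -186.69,   70.6 ]))
scanner (0.76, array([248.22, 282.89]), array([433.9 ,  17.69,  94.  ]))
scanner_beam (0.72, array([252.62, 236.2 ]), array([483.15,  12.5 ,  52.  ])) (0.5, array([118.99, 148.19]), array([610.27, 187.14,  52.  ]))
cradle
cradle_dock (0.68, array([404.79, 165.7 ]), array([ 595.79, -174.1 ,   94.  ]))
b2_label [(0.58, array([618.99,  68.43,  70.6 ]))]
b3_label []
b4_label [(0.73, array([ 588.5 , -180.95,   70.6 ]))]
```

View pics/w3b.png

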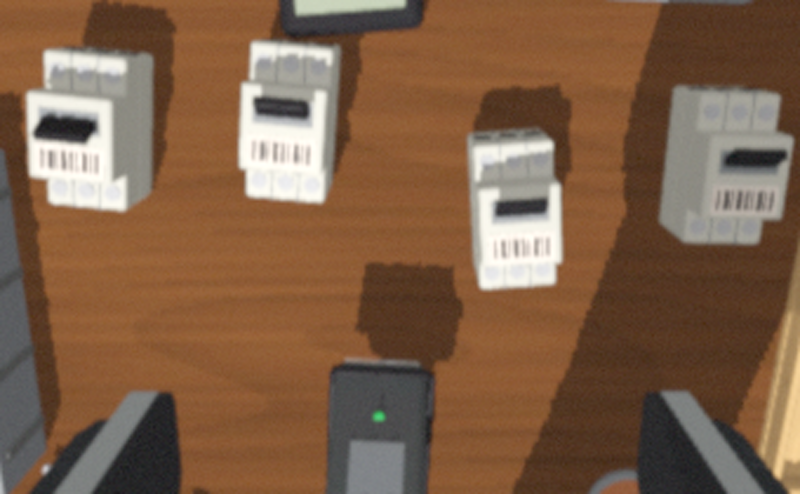

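```bash
python3 -m handwheel '[-0.75,0.1,-0.25,0,1, -0.75,0.1,-0.25,0,1,-0.75,0.1,-0.25,0,1,-0.75,0.1,-0.25,0,1,-0.75,0.1,-0.25,0,1,-0.75,0.1,-0.25,0,1,-0.75,0,-0.25,0,1,-0.75,0,-0.25,0,1,0,0,0,0,1,0,0,0,0,1]'
python3 - <<'E'
from h import *
p,a,s=pose();print(p,a,s['clock'])
look('w4',['scanner','scanner_beam','cradle','cradle_dock'],[94,52,0,94])
im=cv2.imread('pics/w4.png');cv2.imwrite('pics/w4b.png',cv2.resize(im,(800,600),interpolation=cv2.INTER_CUBIC))
for n in('scanner','cradle'):
  for r in env.masks_of('wrist',n):
    m=r['region'];y,x=np.nonzero(m);print(n,r['confidence'],x.min(),x.max(),y.min(),y.max())
    if r['confidence']>.4: print([(v,x[y==v].min(),x[y==v].max()) for v in range(y.min(),y.max(),8)])
E
```

```text
clock: 7.25
eef_pos: [434.5, 15.6, 304.4]
eef_rot: [1.0, -0.001, 0.0, -0.0]
force: [0.7, 0.3, 1.0]
opening: 1.001
grasp_force: 0.0
[434.53  15.56 304.37] -0.12614670034120234 7.25
scanner (0.8, array([262.2, 156.9]), array([440.24,  16.48,  94.  ]))
scanner_beam (0.66, array([264.29, 115.51]), array([478.1 ,  14.22,  52.  ]))
cradle (0.37, array([344.22,  22.5 ]), array([579.91, -79.12,   0.  ]))
cradle_dock
scanner 0.82 12 89 277 318
[(277, np.int64(32), np.int64(32)), (285, np.int64(20), np.int64(54)), (293, np.int64(13), np.int64(82)), (301, np.int64(13), np.int64(81)), (309, np.int64(13), np.int64(71)), (317, np.int64(45), np.int64(55))]
scanner 0.77 234 293 102 238
[(102, np.int64(242), np.int64(248)), (110, np.int64(238), np.int64(293)), (118, np.int64(239), np.int64(292)), (126, np.int64(239), np.int64(291)), (134, np.int64(238), np.int64(290)), (142, np.int64(237), np.int64(290)), (150, np.int64(236), np.int64(290)), (158, np.int64(235), np.int64(291)), (166, np.int64(234), np.int64(290)), (174, np.int64(235), np.int64(289)), (182, np.int64(237), np.int64(288)), (190, np.int64(247), np.int64(278)), (198, np.int64(245), np.int64(274)), (206, np.int64(246), np.int64(273)), (214, np.int64(246), np.int64(272)), (222, np.int64(247), np.int64(271)), (230, np.int64(246), np.int64(271))]
cradle 0.68 312 369 0 66
[(0, np.int64(312), np.int64(368)), (8, np.int64(313), np.int64(368)), (16, np.int64(313), np.int64(368)), (24, np.int64(313), np.int64(368)), (32, np.int64(313), np.int64(368)), (40, np.int64(313), np.int64(363)), (48, np.int64(314), np.int64(361)), (56, np.int64(314), np.int64(361)), (64, np.int64(314), np.int64(345))]
cradle 0.63 232 291 130 227Traceback (most recent call last):
  File "<stdin>", line 8, in <module>
    return umr_minimum(a, axis, None, out, keepdims, initial, where)
ValueError: zero-size array to reduction operation minimum which has no identity
```

View pics/w4b.png

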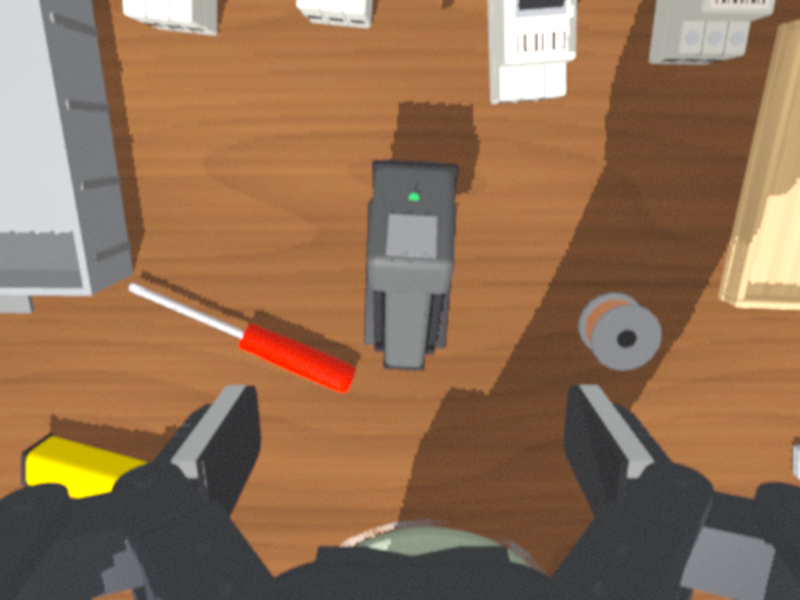

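The gun is straight in the cradle, with its head's front edge at (372–459,163), top ridge at (368–452,262) and handle end at (385–424,368) in the 800x600 view. From these I work out its yaw and origin.

Run:
```python
from h import *
P=env.camera_params('wrist')
for (u1,u2,v,z,x) in((372,459,163,66,56),(368,452,262,126,-3.5),(385,424,368,20,-105)):
    a=atz('wrist',(u1*.64,v*.64),z,P);b=atz('wrist',(u2*.64,v*.64),z,P);print(z,a,b,(a+b)/2,a[1]-b[1],'origin x',a[0]-x)
print(pose()[0])
```

```text
66 [490.15  41.8   66.  ] [490.04 -16.79  66.  ] [490.09  12.51  66.  ] 58.59451494296327 origin x 434.14745331694377
126 [436.1  41.1 126. ] [436.01  -8.78 126.  ] [436.06  16.16 126.  ] 49.87626489845876 origin x 439.6024669043976
20 [317.69  38.2   20.  ] [317.63   4.87  20.  ] [317.66  21.54  20.  ] 33.320589959234624 origin x 422.68923611149484
[433.99  15.51 303.93]
```

```bash
python3 -m handwheel '[0.13,0.02,-0.9,-0.7,1, 0,0,-0.9,0,1, 0,0,-0.9,0,1,0,0,-0.9,0,1,0,0,-0.9,0,1,0,0,-0.9,0,1,0,0,-0.8,0,1,0,0,-0.45,0,1,0,0,0,0,1,0,0,0,0,1]'; python3 -m handwheel '[0,0,0,0,-1,0,0,0,0,-1,0,0,0,0,-1,0,0,0,0,-1,0,0,0,0,-1,0,0,0,0,-1,0,0,0,0,-1,0,0,0,0,-1]'
```

```text
clock: 8.85
eef_pos: [438.1, 16.2, 105.1]
eef_rot: [1.0, -0.026, 0.0, -0.0]
force: [0.1, 0.5, 0.2]
opening: 1.0
grasp_force: 0.0
clock: 9.85
eef_pos: [438.1, 16.1, 105.1]
eef_rot: [1.0, -0.026, 0.001, -0.0]
force: [-1.1, 0.1, 10.8]
opening: 0.623
grasp_force: 60.8
```

```bash
python3 -m handwheel '[0,0,0.3,0,-1,0,0,0.6,0,-1,0,0,1,0,-1,0,0,1,0,-1,0,0,1,0,-1,0.32,0.88,0,0.7,-1,0.32,0.88,0,0,-1,0.32,0.88,-0.1,0,-1,0.32,0.88,-0.2,0,-1,0.32,0.88,-0.25,0,-1,0.3,0.88,-0.25,0,-1,0,0,0,0,-1,0,0,0,0,-1]'
cat > lab.py <<'E'
from h import *
import sys
p,a,s=pose();print('tcp',p,a,s['clock'],s['opening'])
P={c:env.camera_params(c) for c in('wrist','top','side')}
for c in P: snap(c,sys.argv[1]+c)
for t in sys.argv[2:]:
    z=60.6 if 'tote' in t else 70.6
    L=[]
    for c in P:
        for q,u in lm(c,t):
            if q>.3: print(t,c,q,u,atz(c,u,z,P[c])); 
for c in('wrist','top'): print('beam',c,[(q,u,atz(c,u,p[2]-53,P[c])) for q,u in lm(c,'scanner_beam') if q>.3], 'sc',[(q,u,atz(c,u,p[2]-11,P[c])) for q,u in lm(c,'scanner') if q>.3])
E
python3 lab.py s1 b1_label b2_label
```

```text
clock: 11.48
eef_pos: [494.5, 173.9, 197.8]
eef_rot: [1.0, -0.001, -0.0, 0.0]
force: [-0.1, 0.3, -1.8]
opening: 0.62
grasp_force: 63.4
tcp [494.5  173.88 197.78] -0.13858486114977922 11.475 0.6202151832294776
b1_label wrist 0.91 [256.    16.59] [614.11 178.3   70.6 ]
b1_label top 0.85 [182.43 146.3 ] [610.64 181.18  70.6 ]
b1_label side 0.64 [294.4 150.6] [614.54 176.86  70.6 ]
b1_label side 0.49 [299.11 167.39] [618.23 111.9   70.6 ]
b2_label wrist 0.56 [423.78   8.99] [618.53  64.93  70.6 ]
b2_label wrist 0.53 [387.89  16.09] [614.24  88.71  70.6 ]
b2_label top 0.85 [226.3 142.5] [622.16  66.34  70.6 ]
b2_label side 0.87 [300.49 178.6 ] [616.17  71.33  70.6 ]
b2_label side 0.66 [255.59 359.62] [ 472.   -383.99   70.6 ]
b2_label side 0.41 [292.51 222.8 ] [578.45 -69.56  70.6 ]
beam wrist [(0.69, array([261.68, 147.8 ]), array([537.43, 174.36, 144.78]))] sc [(0.69, array([261.02, 256.59]), array([495.5 , 174.6 , 186.78]))]
beam top [(0.65, array([156.21, 325.9 ]), array([163.61, 221.75, 144.78])), (0.63, array([182.68, 170.42]), array([539.06, 166.82, 144.78]))] sc [(0.9, array([160.31, 304.2 ]), array([223.21, 204.51, 186.78])), (0.58, array([179.3, 187.7]), array([493.67, 166.9 , 186.78]))]
```

View pics/s1wrist.png

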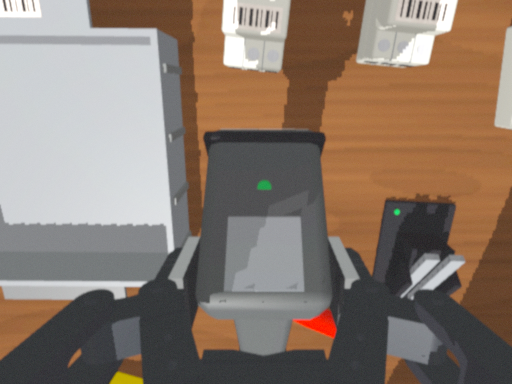

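The label of b1 (near column 257, row 16) is in line with the gun's centreline (column 265). It needs about +4.5 mm in y and +3 mm in x. After that I hold for the scan.

```bash
python3 -m handwheel '[0.1,0.15,0,0,-1,0,0,0,0,-1,0,0,0,0,-1,0,0,0,0,-1,0,0,0,0,-1,0,0,0,0,-1,0,0,0,0,-1,0,0,0,0,-1,0,0,0,0,-1,0,0,0,0,-1,0,0,0,0,-1,0,0,0,0,-1,0,0,0,0,-1,0,0,0,0,-1]'
python3 - <<'E'
from h import *
P=env.camera_params('wrist');p,a,s=pose();print(p,np.array(P['world_from_camera'])[:3,3],P['cx'])
env.snapshot('wrist')
for t in('b1_label','scanner_beam'):print(t,[(q,atz('wrist',u,70.6 if t[0]=='b' else p[2]-53,P)) for q,u in lm('wrist',t)])
f=[atz('wrist',(u,137),p[2]-11-28,P) for u in(206,324)];print(f)
f=[atz('wrist',(u,300),p[2]-11+32,P) for u in(200,333)];print(f)
E
```

```text
clock: 13.88
eef_pos: [497.7, 179.0, 197.5]
eef_rot: [1.0, -0.001, -0.0, -0.0]
force: [-0.3, -0.7, -1.8]
opening: 0.62
grasp_force: 63.5
[497.73 179.02 197.49] [572.2  178.46 321.33] 263.4482061078456
b1_label [(0.83, array([614.98, 179.77,  70.6 ]))]
scanner_beam [(0.79, array([540.03, 178.53, 144.49]))]
[array([548.53, 206.52, 158.49]), array([548.42, 149.03, 158.49])]
[array([498.84, 201.37, 218.49]), array([498.76, 153.66, 218.49])]
```

```bash
python3 -m handwheel '[0.04,-0.75,0,0,-1,0.04,-0.75,0,0,-1,0.04,-0.75,0,0,-1,0.04,-0.75,0,0,-1,0.02,-0.73,0,0,-1,0,0,0,0,-1,0,0,0,0,-1]'; python3 lab.py s2 b2_label b3_label
```

```text
clock: 14.9
eef_pos: [503.2, 67.7, 197.5]
eef_rot: [1.0, -0.001, 0.0, -0.0]
force: [-0.4, 1.6, -2.6]
opening: 0.623
grasp_force: 63.7
tcp [503.17  67.65 197.54] -0.10823351806740823 14.9 0.6229102215681945
b2_label wrist 0.72 [266.19  23.62] [618.44  65.28  70.6 ]
b2_label top 0.53 [227.28 143.62] [619.26  63.74  70.6 ]
b2_label side 0.58 [300.39 178.21] [616.1   72.69  70.6 ]
b3_label wrist 0.77 [444.52 101.8 ] [566.5  -64.54  70.6 ]
b3_label top 0.7 [277.3  163.58] [568.45 -67.73  70.6 ]
b3_label side 0.71 [287.18 221.8 ] [566.73 -65.79  70.6 ]
beam wrist [(0.9, array([263.88, 149.99]), array([544.93,  66.99, 144.54])), (0.43, array([142.08,  31.22]), array([603.15, 125.94, 144.54]))] sc [(0.63, array([261.58, 255.21]), array([504.86,  68.11, 186.54]))]
beam top [(0.86, array([158.41, 327.59]), array([159.65, 216.41, 144.54]))] sc [(0.93, array([159.9 , 299.98]), array([232.8 , 205.76, 186.54]))]
```

```bash
python3 -m handwheel '[0,-0.05,0,0,-1,0,0,0,0,-1,0,0,0,0,-1,0,0,0,0,-1,0,0,0,0,-1,0,0,0,0,-1,0,0,0,0,-1,0,0,0,0,-1,0,0,0,0,-1,0,0,0,0,-1,0,0,0,0,-1,0,0,0,0,-1,0,0,0,0,-1]'; python3 -m handwheel '[0,-0.3,1,0,-1, -0.3,-0.7,0.3,0,-1, -0.3,-0.7,0,0,-1,-0.3,-0.7,0,0,-1,-0.3,-0.7,0,0,-1,-0.3,-0.6,-0.3,0,-1,-0.2,-0.57,-1,0,-1,0,0,0,0,-1,0,0,0,0,-1]'; python3 lab.py s3 b3_label b4_label
```

```text
clock: 17.18
eef_pos: [503.1, 65.6, 197.5]
eef_rot: [1.0, -0.001, -0.0, -0.0]
force: [-0.3, 0.6, -2.4]
opening: 0.623
grasp_force: 63.7
clock: 18.3
eef_pos: [452.5, -61.9, 197.9]
eef_rot: [1.0, -0.001, 0.0, -0.0]
force: [1.0, -0.2, -1.8]
opening: 0.627
grasp_force: 63.8
tcp [452.55 -61.93 197.86] -0.1005556912433279 18.3 0.6274448220357297
b3_label wrist 0.87 [265.68  27.19] [565.68 -63.92  70.6 ]
b3_label top 0.94 [278.32 163.58] [568.49 -70.4   70.6 ]
b3_label top 0.37 [250.68 212.08] [441.02  -0.14  70.6 ]
b3_label side 0.82 [288.82 220.92] [570.77 -63.43  70.6 ]
b3_label side 0.57 [239.62 185.32] [464.43  58.01  70.6 ]
b4_label top 0.88 [323.99 155.1 ] [ 592.34 -189.19   70.6 ]
b4_label side 0.66 [305.1  261.62] [ 591.62 -177.83   70.6 ]
beam wrist [(0.66, array([263.99, 146.42]), array([496.24, -62.63, 144.86]))] sc []
beam top [(0.98, array([155.6 , 326.28]), array([162.69, 223.19, 144.86]))] sc [(0.71, array([195.02, 245.68]), array([359.03, 127.09, 186.86])), (0.62, array([162.51, 300.4 ]), array([231.99, 199.62, 186.86]))]
```

```bash
python3 -m handwheel '[-0.04,-0.05,0,0,-1,0,0,0,0,-1,0,0,0,0,-1,0,0,0,0,-1,0,0,0,0,-1,0,0,0,0,-1,0,0,0,0,-1,0,0,0,0,-1,0,0,0,0,-1,0,0,0,0,-1,0,0,0,0,-1,0,0,0,0,-1,0,0,0,0,-1]'; python3 -m handwheel '[0.15,-0.8,0,0,-1,0.15,-0.8,0,0,-1,0.15,-0.8,0,0,-1,0.15,-0.8,0,0,-1,0.12,-0.8,0,0,-1,0,0,0,0,-1,0,0,0,0,-1]'; python3 lab.py s4 b4_label b3_label
```

```text
clock: 20.58
eef_pos: [450.9, -64.0, 197.5]
eef_rot: [1.0, -0.001, -0.0, -0.0]
force: [-0.1, -0.1, -1.8]
opening: 0.62
grasp_force: 63.8
clock: 21.45
eef_pos: [472.5, -183.5, 197.4]
eef_rot: [1.0, -0.001, -0.0, -0.0]
force: [-1.0, -0.3, -1.3]
opening: 0.622
grasp_force: 64.0
tcp [ 472.47 -183.52  197.41] -0.11564638634472718 21.45 0.6223351461043575
b4_label wrist 0.72 [265.42  20.39] [ 589.64 -185.36   70.6 ]
b4_label top 0.65 [324.4 155.6] [ 591.05 -190.26   70.6 ]
b4_label side 0.88 [305.41 261.5 ] [ 592.32 -177.58   70.6 ]
b3_label wrist 0.68 [92.01 59.21] [565.13 -63.57  70.6 ]
b3_label top 0.82 [277.61 162.89] [570.28 -68.51  70.6 ]
b3_label side 0.57 [287.49 220.68] [567.82 -62.54  70.6 ]
beam wrist [(0.76, array([264.09, 148.11]), array([ 515.21, -184.27,  144.41]))] sc [(0.65, array([265.22, 257.01]), array([ 473.24, -184.68,  186.41]))]
beam top [(0.75, array([158.92, 328.9 ]), array([156.55, 215.12, 144.41])), (0.64, array([328.5 , 181.79]), array([ 516.15, -189.04,  144.41]))] sc [(0.63, array([156.52, 302.59]), array([226.68, 213.46, 186.41])), (0.56, array([333.98, 199.8 ]), array([ 470.48, -195.05,  186.41]))]
```

```bash
python3 -m handwheel '[0.05,-0.05,0,0,-1,0,0,0,0,-1,0,0,0,0,-1,0,0,0,0,-1,0,0,0,0,-1,0,0,0,0,-1,0,0,0,0,-1,0,0,0,0,-1,0,0,0,0,-1,0,0,0,0,-1,0,0,0,0,-1,0,0,0,0,-1,0,0,0,0,-1]'; python3 -m handwheel '[0,0.95,0.7,0,-1,0,0.95,0.7,0,-1,0,0.95,0.7,0,-1,0,0.95,0,0,-1,0,0.95,0,0,-1,0,0.95,0,0,-1,0,0.95,0,0,-1,0,0.95,0,0,-1,0,0.95,0,0,-1,0.2,0.95,0,0,-1,0.2,0.95,0,0,-1,0.2,0.95,0,0,-1,0.2,0.95,0,0,-1,0.1,0.95,0,0,-1,0,0.95,0,0,-1,0,0.95,-0.7,0,-1,0,0.95,-0.7,0,-1,0,0.95,-0.7,0,-1,0,0.8,0,0,-1,0,0,0,0,-1]';python3 -m handwheel '[0,0,0,0,-1]'; python3 lab.py s5 tote_label b2_label
```

```text
clock: 23.72
eef_pos: [474.0, -185.5, 197.5]
eef_rot: [1.0, -0.001, -0.0, -0.0]
force: [-0.2, -0.3, -1.8]
opening: 0.623
grasp_force: 64.0
clock: 26.22
eef_pos: [500.2, 353.5, 197.1]
eef_rot: [1.0, 0.0, -0.0, -0.0]
force: [0.4, -0.3, -1.6]
opening: 0.627
grasp_force: 64.1
clock: 26.35
eef_pos: [501.1, 351.0, 197.4]
eef_rot: [1.0, -0.001, 0.0, 0.0]
force: [0.9, -0.1, -1.2]
opening: 0.624
grasp_force: 64.1
tcp [501.12 350.98 197.43] -0.13514105397654078 26.35 0.6244250777479612
tote_label wrist 0.84 [260.1   10.29] [626.48 352.64  60.6 ]
tote_label top 0.91 [120.22 142.  ] [621.61 348.1   60.6 ]
tote_label side 0.81 [290.92 114.59] [626.8  346.04  60.6 ]
b2_label top 0.64 [225.59 148.19] [607.15  67.95  70.6 ]
b2_label side 0.57 [292.71 178.91] [596.75  71.54  70.6 ]
beam wrist [(0.89, array([263.22, 146.  ]), array([545.02, 350.6 , 144.43]))] sc [(0.71, array([261.99, 257.01]), array([501.9 , 351.24, 186.43]))]
beam top [(0.89, array([112.38, 166.31]), array([546.86, 339.59, 144.43])), (0.48, array([243.4 , 211.81]), array([440.13,  16.85, 144.43]))] sc [(0.63, array([103.68, 181.79]), array([505.14, 345.3 , 186.43]))]
```

View pics/s5wrist.png

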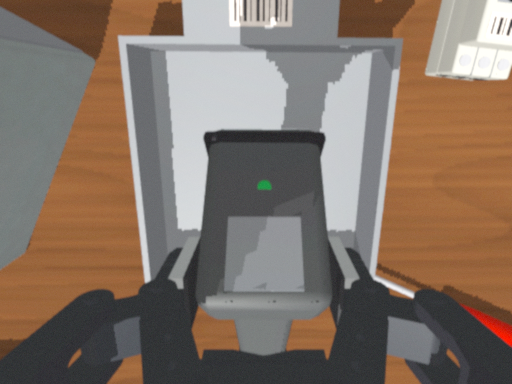

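The tote label (near column 261, row 10) lines up with the gun. b2 seems to have been knocked since its scan, so I'll measure it again later.

```bash
python3 -m handwheel '[0,0.05,0,0,-1,0,0,0,0,-1,0,0,0,0,-1,0,0,0,0,-1,0,0,0,0,-1,0,0,0,0,-1,0,0,0,0,-1,0,0,0,0,-1,0,0,0,0,-1,0,0,0,0,-1,0,0,0,0,-1,0,0,0,0,-1,0,0,0,0,-1]'; python3 -m handwheel '[0,-0.5,0.7,0,-1,0,-0.7,0.7,0,-1,-0.15,-0.9,0.5,0,-1,-0.15,-0.9,0,0,-1,-0.15,-0.9,0,0,-1,-0.15,-0.9,0,0,-1,-0.2,-0.9,0,0,-1,-0.2,-0.9,0,0,-1,-0.2,-0.9,0,0,-1,-0.2,-0.9,0,0,-1,-0.2,-0.9,0,0,-1,-0.2,-0.9,0,0,-1,-0.2,-0.9,0,-0.7,-1,-0.1,-0.1,0,0,-1,0,0,0,0,-1,0,0,0,0,-1]'
```

```text
clock: 28.62
eef_pos: [501.0, 353.0, 197.5]
eef_rot: [1.0, -0.001, -0.0, -0.0]
force: [-0.4, 0.1, -2.0]
opening: 0.623
grasp_force: 64.1
clock: 30.62
eef_pos: [438.2, 17.6, 254.8]
eef_rot: [1.0, -0.025, 0.0, -0.0]
force: [0.3, 0.1, -1.9]
opening: 0.625
grasp_force: 64.2
```

```bash
python3 -m handwheel '[0,-0.05,-1,0,-1,0,0,-1,0,-1,0,0,-1,0,-1,0,0,-0.9,0,-1,0,0,-0.4,0,-1,0,0,-0.3,0,-1,0,0,-0.2,0,-1,0,0,-0.1,0,-1,0,0,-0.09,0,-1,0,0,0,0,-1,0,0,0,0,-1]'
```

```text
clock: 32.0
eef_pos: [438.2, 15.5, 105.2]
eef_rot: [1.0, -0.026, 0.0, 0.0]
force: [-1.5, -0.3, 6.4]
opening: 0.622
grasp_force: 65.1
```

```bash
python3 -m handwheel '[0,0,0,0,1,0,0,0,0,1,0,0,0,0,1,0,0,0,0,1,0,0,0,0,1,0,0,0,0,1,0,0,0.3,0,1,0,0,0.8,0,1,0,0,1,0,1,0,0,1,0,1,0,0,1,0,1,0,0,1,0,1,0,0,1,0,1,0,0,0.5,0,1,0,0,0,0,1,0,0,0,0,1]'
python3 - <<'E'
from h import *
p,a,s=pose();print(p,a,s['clock'])
P=env.camera_params('wrist');snap('wrist','d1')
print([(q,u,atz('wrist',u,94,P)) for q,u in lm('wrist','scanner')])
for r in env.masks_of('wrist','scanner'):
    m=r['region'];y,x=np.nonzero(m)
    if len(x): print(r['confidence'],x.min(),x.max(),y.min(),y.max())
im=cv2.imread('pics/d1.png');cv2.imwrite('pics/d1b.png',im)
E
```

```text
clock: 34.0
eef_pos: [437.7, 15.5, 302.4]
eef_rot: [1.0, -0.025, -0.0, 0.0]
force: [-0.9, -0.5, 0.1]
opening: 1.005
grasp_force: 0.0
[437.68  15.47 302.36] -2.919736496010436 34.0
[(0.64, array([265.01, 162.2 ]), array([437.95,  13.49,  94.  ]))]
0.74 236 291 106 239
0.61 23 78 290 318
```

View pics/d1.png

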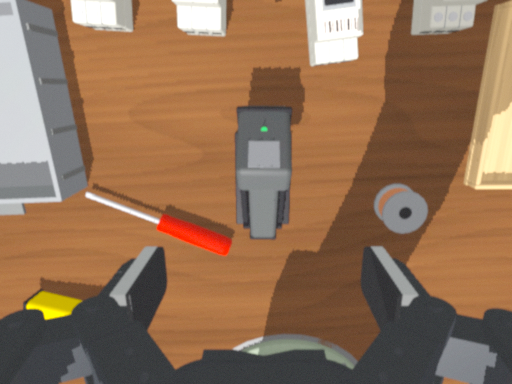

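The gun is back in its cradle, with its head at (237–291,106–180) and yaw and position as before. Now I take close views of b1 and b2.

```bash
python3 -m handwheel '[0.7,0.6,0,0.7,1,0.7,0.6,0,0,1,0.7,0.6,0,0,1,0.7,0.6,0,0,1,0.7,0.6,0,0,1,0.7,0.5,0,0,1,0.3,0,0,0,1,0,0,0,0,1,0,0,0,0,1]'
cat > br.py <<'E'
from h import *
import sys
n=sys.argv[1]
p,a,s=pose();print(p,a,s['clock'])
P=env.camera_params('wrist');snap('wrist',n)
for t in ['b1']+['b%d_label'%i for i in (1,2,3,4)]:
    print(t,[(q,u,atz('wrist',u,0 if t=='b1' else 70.6,P)) for q,u in lm('wrist',t) if q>.3])
for r in env.masks_of('wrist','b1_label'):
    if r['confidence']>.3 and r['region'].any():
        c,wh,an=cv2.minAreaRect(np.argwhere(r['region'])[:,::-1].astype(np.float32)); bx=cv2.boxPoints((c,wh,an)); print('mask',r['confidence'],c,wh,an,'\n',np.array([atz('wrist',v,48,P)[:2] for v in bx]))
E
python3 br.py v1; python3 -c "
import cv2
im=cv2.imread('pics/v1.png');cv2.imwrite('pics/v1b.png',cv2.resize(im[20:270,60:420],(800,556),interpolation=cv2.INTER_CUBIC))"
```

```text
clock: 35.28
eef_pos: [572.6, 119.9, 302.7]
eef_rot: [1.0, -0.001, -0.0, 0.0]
force: [0.4, -0.6, 0.1]
opening: 0.997
grasp_force: 0.0
[572.56 119.88 302.74] -0.15978080930280558 35.275
b1 [(0.98, array([505.8 , 123.11]), array([ 601.5 , -186.24,    0.  ])), (0.95, array([406.32, 142.5 ]), array([577.25, -63.8 ,   0.  ])), (0.58, array([302.49, 111.9 ]), array([615.95,  70.58,   0.  ])), (0.56, array([218.98, 103.1 ]), array([626.85, 174.43,   0.  ]))]
b1_label [(0.88, array([206.28, 117.  ]), array([616.11, 179.18,  70.6 ]))]
b2_label [(0.92, array([304.9 , 128.22]), array([604.22,  75.57,  70.6 ]))]
b3_label []
b4_label []
mask 0.82 (210.97445678710938, 105.13897705078125) (49.360530853271484, 81.8945083618164) 2.2906100749969482 
 [[582.78 209.27]
 [670.35 199.54]
 [668.25 147.12]
 [580.38 153.08]]
```

View pics/v1b.png

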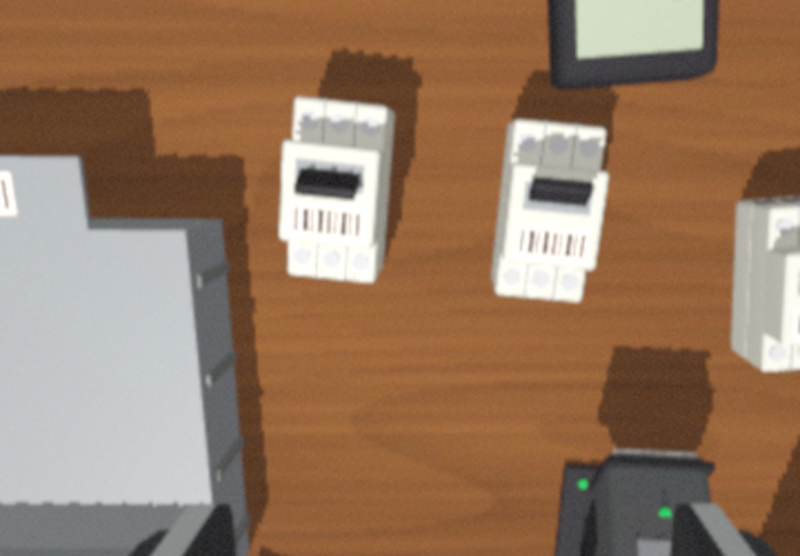

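In the crop, b1's lever (at 330,183) sits close to its label (330,221) with the recess open behind it, so it tripped. b2's lever (at 560,190) is farther from its label (550,243), so it is ON. Both are turned by about -4.5°. I pick b1 first.

```bash
python3 -m handwheel '[0.91,0.96,0,-0.54,1,0.91,0.96,0,-0.54,1,0,0,-1,0,1,0,0,-1,0,1,0,0,-1,0,1,0,0,-1,0,1,0,0,-1,0,1,0,0,-1,0,1,0,0,-1,0,1,0,0,-1,0,1,0,0,-0.6,0,1,0,0,0,0,1,0,0,0,0,1]'; python3 -m handwheel '[0,0,0,0,-1,0,0,0,0,-1,0,0,0,0,-1,0,0,0,0,-1,0,0,0,0,-1,0,0,0,0,-1,0,0,0,0,-1,0,0,0,0,-1,0,0,0.5,0,-1,0,0,0.5,0,-1,0,0,0,0,-1]'
```

```text
clock: 37.25
eef_pos: [628.2, 178.3, 45.9]
eef_rot: [0.999, -0.039, 0.001, -0.0]
force: [-0.3, 0.0, 1.3]
opening: 0.997
grasp_force: 0.0
clock: 38.62
eef_pos: [628.5, 178.3, 76.6]
eef_rot: [0.999, -0.039, 0.001, -0.0]
force: [-0.6, 0.5, -2.4]
opening: 0.524
grasp_force: 61.4
```

```bash
python3 -m handwheel '[0,0,1,0,-1,0,0,1,0,-1,0,0,1,0,-1,0,0,1,0,-1,0,-0.9,0.7,0.5,-1,0,-0.95,0,0.6,-1,0,-0.95,0,0,-1,0,-0.95,0,0,-1,0,-0.95,0,0,-1,0,-0.95,0,0,-1,-0.2,-0.95,0,0,-1,-0.4,-0.95,0,0,-1,-0.6,-0.95,0,0,-1,-0.6,-0.95,0,0,-1,-0.6,-0.95,0,0,-1,-0.6,-0.95,0,0,-1,-0.6,-0.95,0,0,-1,-0.6,-0.95,0,0,-1,-0.6,-0.95,0,0,-1,-0.5,-0.95,0,0,-1]'; python3 -m handwheel '[-0.5,-0.9,0,0,-1,-0.5,-0.9,0,0,-1,-0.5,-0.6,0,0,-1,-0.2,0,0,0,-1,0,0,0,0,-1,0,0,0,0,-1]'
python3 - <<'E'
from h import *
P=env.camera_params('wrist');snap('wrist','r1')
print(pose()[:2],[(q,u,atz('wrist',u,0,P)) for q,u in lm('wrist','reject')])
env.snapshot('side');env.snapshot('top')
for c in('top','side','wrist'):
  for r in env.masks_of(c,'reject'):
    if r['confidence']>.3 and r['region'].any():
        bx=cv2.boxPoints(cv2.minAreaRect(np.argwhere(r['region'])[:,::-1].astype(np.float32))); print(c,r['confidence'],'\n',np.array([atz(c,v,26,P if c=='wrist' else None)[:2] for v in bx]))
E
```

```text
clock: 41.12
eef_pos: [467.7, -277.3, 215.7]
eef_rot: [1.0, -0.0, -0.0, 0.0]
force: [0.1, 0.0, -2.8]
opening: 0.52
grasp_force: 61.8
clock: 41.88
eef_pos: [418.3, -347.7, 215.8]
eef_rot: [1.0, 0.0, 0.0, -0.0]
force: [0.6, 0.3, -3.4]
opening: 0.519
grasp_force: 61.8
(array([ 418.29, -347.76,  215.85]), np.float64(0.025474176852415587)) [(0.76, array([268.7 , 108.29]), array([ 471.75, -353.17,    0.  ]))]
top 0.72 
 [[ 374.53 -241.66]
 [ 588.38 -251.1 ]
 [ 581.1  -461.2 ]
 [ 367.8  -449.75]]
top 0.45 
 [[846.33  83.12]
 [853.35   0.68]
 [677.22 -14.44]
 [670.18  67.31]]
side 0.8 
 [[ 369.63 -241.73]
 [ 604.13 -258.4 ]
 [ 579.01 -415.81]
 [ 370.99 -400.66]]
wrist 0.67 
 [[ 366.37 -237.6 ]
 [ 561.76 -256.14]
 [ 561.89 -459.86]
 [ 366.58 -482.78]]
```

View pics/r1.png

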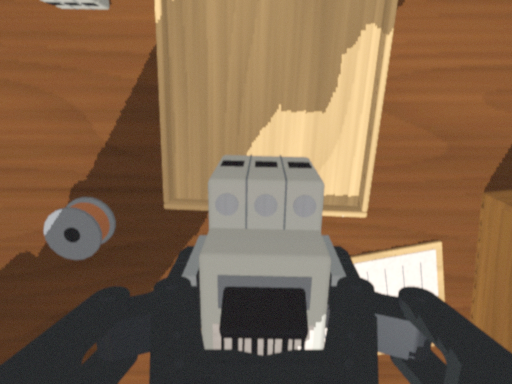

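The wrist view confirms that b1's lever leans towards the label. The tray lies ahead, centred at about (478,-351) and turned by about -2.5°. I set b1 down in its near half.

```bash
python3 -m handwheel '[0.5,-0.03,0,-0.6,-1,0,0,-1,0,-1,0,0,-1,0,-1,0,0,-1,0,-1,0,0,-1,0,-1,0,0,-0.8,0,-1,0,0,-0.3,0,-1,0,0,-0.2,0,-1,0,0,-0.1,0,-1,0,0,0,0,-1,0,0,0,0,-1]'
```

```text
clock: 43.6
eef_pos: [432.8, -349.5, 54.3]
eef_rot: [1.0, -0.021, 0.0, 0.0]
force: [-0.5, 0.1, -3.6]
opening: 0.52
grasp_force: 61.7
```

```bash
python3 -m handwheel '[0,0,-0.06,0,-1,0,0,0,0,-1,0,0,-0.02,0,-1,0,0,0,0,-1]'; python3 -m handwheel '[0,0,0,0,0.6,0,0,0,0,0.6,0,0,0,0,0.6,0,0,0,0,0.6,0,0,0.3,0,0.6,0,0,0.7,0,0.6,0,0,1,0,0.6,0,0,1,0,1,0,0,1,0,1,0,0,1,0,1,0.3,0,1,0,1,0.5,0.9,1,0,1,0.7,0.9,1,0,1,0.7,0.95,1,0.6,1,0.7,0.95,0,0,1,0.7,0.95,0,0,1,0.7,0.95,0,0,1,0,0.5,0,0,1,0,0,0,0,1,0,0,0,0,1]'; python3 br.py v2;python3 -c "
import cv2
im=cv2.imread('pics/v2.png');cv2.imwrite('pics/v2b.png',cv2.resize(im,(800,600),interpolation=cv2.INTER_CUBIC))"
```

```text
clock: 44.1
eef_pos: [432.6, -349.3, 51.5]
eef_rot: [1.0, -0.021, -0.0, 0.0]
force: [-0.4, 0.2, 2.2]
opening: 0.527
grasp_force: 61.9
clock: 46.6
eef_pos: [561.0, -167.6, 321.7]
eef_rot: [1.0, -0.001, -0.0, 0.0]
force: [-0.1, -0.4, 0.3]
opening: 0.996
grasp_force: 0.0
[ 561.05 -167.59  321.66] -0.12390063033451117 46.6
b1 [(0.91, array([ 76.29, 104.41]), array([613.25,  74.24,   0.  ])), (0.81, array([184.01, 133.29]), array([575.74, -62.65,   0.  ])), (0.75, array([276.38, 111.9 ]), array([ 603.28, -185.09,    0.  ])), (0.58, array([393.78, 235.32]), array([ 427.  , -357.99,    0.  ]))]
b1_label [(0.62, array([410.88, 269.68]), array([ 412.32, -354.94,   70.6 ]))]
b2_label [(0.56, array([ 43.42, 117.39]), array([602.96,  74.37,  70.6 ]))]
b3_label [(0.68, array([275.4, 111.4]), array([ 608.93, -181.32,   70.6 ])), (0.62, array([173.41, 150.8 ]), array([565.44, -65.91,  70.6 ]))]
b4_label [(0.64, array([279.19, 129.91]), array([ 588.76, -185.71,   70.6 ]))]
mask 0.72 (402.5738220214844, 240.7483367919922) (56.88572692871094, 63.48957443237305) 10.007980346679688 
 [[ 402.96 -309.54]
 [ 492.02 -315.43]
 [ 478.48 -388.27]
 [ 387.69 -386.85]]
```

View pics/v2b.png

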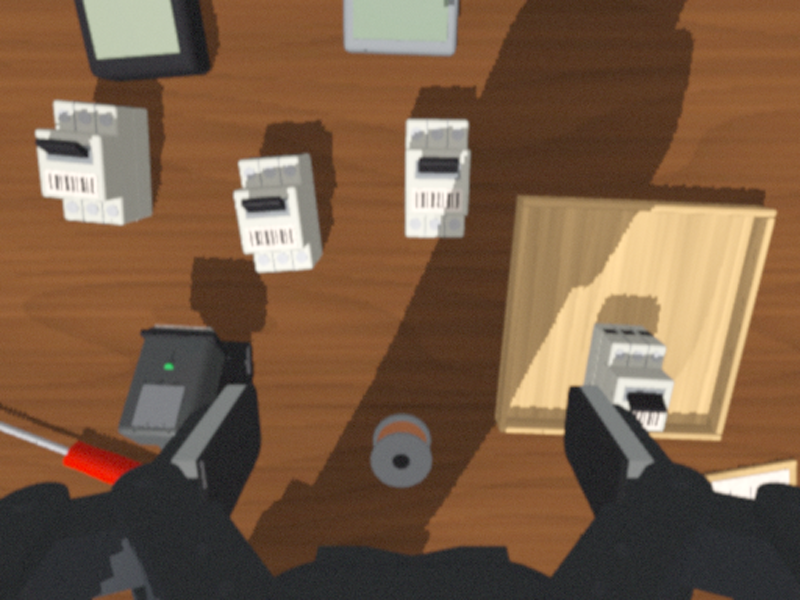

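b1 stands in the wooden tray, with its lever (645,402) over its label. b2, b3 and b4 show levers well clear of their labels, so they are ON. I pick b4 next, which is straight at about (601.5,-185.5).

```bash
python3 -m handwheel '[0.7,-0.3,0,0,1,0.65,-0.3,-0.2,0,1,0,0,-1,0,1,0,0,-1,0,1,0,0,-1,0,1,0,0,-1,0,1,0,0,-1,0,1,0,0,-1,0,1,0,0,-1,0,1,0,0,-1,0,1,0,0,-1,0,1,0,0,0,0,1,0,0,0,0,1]'; python3 -m handwheel '[0,0,0,0,-1,0,0,0,0,-1,0,0,0,0,-1,0,0,0,0,-1,0,0,0,0,-1,0,0,0,0,-1,0,0,0,0,-1,0,0,0,0,-1,0,0,0.5,0,-1,0,0,0.7,0,-1,0,0,1,0,-1,0,0,1,0,-1,0,0,1,0,-1,0,0,1,0,-1,0,0,0,0,-1,0,0,0,0,-1]'
```

```text
clock: 48.58
eef_pos: [602.7, -184.4, 46.5]
eef_rot: [1.0, -0.0, 0.001, 0.0]
force: [-0.6, 0.6, 0.4]
opening: 1.0
grasp_force: 0.0
clock: 50.58
eef_pos: [601.8, -184.3, 201.4]
eef_rot: [1.0, -0.0, -0.0, 0.0]
force: [0.1, -0.6, -4.3]
opening: 0.517
grasp_force: 61.9
```

```bash
python3 -m handwheel '[-0.2,0.9,0.2,0,-1,-0.2,0.95,0.2,0,-1,-0.25,0.95,0,0,-1,-0.25,0.95,0,0,-1,-0.25,0.95,0,0,-1,-0.25,0.95,0,0,-1,-0.25,0.95,0,0,-1,-0.25,0.95,0,0,-1,-0.25,0.95,0,0,-1,-0.25,0.95,0,0,-1,-0.25,0.95,0,0,-1,-0.25,0.95,0,0,-1,-0.25,0.95,0,0,-1,-0.25,0.95,0,0,-1,-0.25,0.95,0,0,-1,-0.25,0.95,0,0,-1,-0.25,0.95,0,0,-1,-0.25,0.95,0,0,-1,-0.25,0.95,0,0,-1,-0.25,0.95,0,0,-1]'; python3 -m handwheel '[0,0.4,0,0,-1,0,0,0,0,-1,0,0,0,0,-1]';  python3 - <<'E'
from h import *
P=env.camera_params('wrist');snap('wrist','t1')
print(pose()[:2],[(q,u,atz('wrist',u,0,P)) for q,u in lm('wrist','tote')],[(q,u,atz('wrist',u,60.6,P)) for q,u in lm('wrist','tote_label')])
E
```

```text
clock: 53.08
eef_pos: [454.5, 384.6, 212.4]
eef_rot: [1.0, -0.0, -0.001, 0.001]
force: [0.1, 0.9, -3.5]
opening: 0.522
grasp_force: 62.0
clock: 53.45
eef_pos: [455.6, 394.9, 213.0]
eef_rot: [1.0, -0.001, -0.0, 0.001]
force: [0.0, -0.4, -3.3]
opening: 0.519
grasp_force: 62.1
(array([455.7 , 394.87, 213.2 ]), np.float64(-0.13736013901714872)) [(0.77, array([301.88, 116.51]), array([501.13, 356.18,   0.  ]))] []
```

View pics/t1.png

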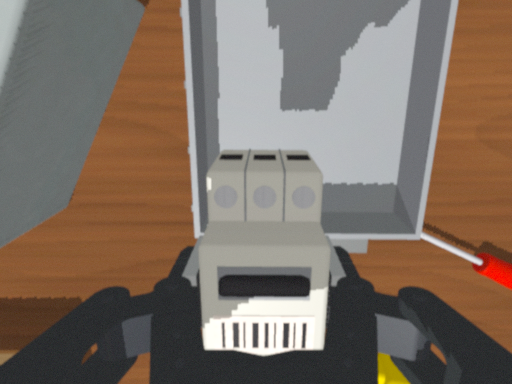

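b4's lever stands away from its label, so it is ON. The tote's near rim runs along row 237 from column 197 to 422; I check its position before lowering.

Run:
```python
from h import *
for u in((197,237),(422,237),(183,0),(456,0)):print(atz('wrist',u,60))
```

```text
[399.08 455.25  60.  ]
[398.68 250.76  60.  ]
[591.24 454.08  60.  ]
[590.86 251.85  60.  ]
```

```bash
python3 -m handwheel '[0.1,0.05,-0.5,0,-1,0,0,-1,0,-1,0,0,-1,0,-1,0,0,-1,0,-1,0,0,-1,0,-1,0,0,-0.5,0,-1,0,0,-0.2,0,-1,0,0,-0.13,0,-1,0,0,-0.05,0,-1,0,0,-0.03,0,-1,0,0,0,0,-1,0,0,0,0,-1]'; python3 -m handwheel '[0,0,0,0,-1]'
```

```text
clock: 55.1
eef_pos: [458.2, 397.8, 51.4]
eef_rot: [1.0, -0.0, 0.0, -0.0]
force: [-0.9, -0.9, -0.5]
opening: 0.521
grasp_force: 62.1
clock: 55.22
eef_pos: [458.2, 397.8, 51.3]
eef_rot: [1.0, -0.0, 0.0, -0.0]
force: [-0.2, -1.1, 1.0]
opening: 0.521
grasp_force: 62.4
```

```bash
python3 -m handwheel '[0,0,0,0,0.4,0,0,0,0,0.4,0,0,0,0,0.4,0,0,0,0,0.4,0,0,0.3,0,0.4,0,0,0.7,0,0.4,0,0,1,0,0.4,0,0,1,0,1,0,0,1,0,1,0,0,1,0,1,0,0,1,0,1,0,-0.5,1,0,1,0,-0.9,1,0,1,0.3,-0.95,0,0,1,0.3,-0.95,0,0,1,0.3,-0.95,0,0,1,0.3,-0.95,0,0,1,0.3,-0.95,0,0,1,0.3,-0.95,0,0,1,0.3,-0.95,0,0,1]'; python3 -m handwheel '[0.3,-0.95,0,0,1,0.3,-0.95,0,0,1,0.3,-0.95,0,0,1,0.3,-0.95,0,0,1,0,-0.95,0,0,1,0,-0.95,0,0,1,0,-0.8,0,0,1,0,0,0,1,1,0,0,0,0,1,0,0,0,0,1]'; python3 br.py v3
```

```text
clock: 57.72
eef_pos: [521.2, 155.2, 291.8]
eef_rot: [1.0, -0.0, 0.0, -0.0]
force: [0.6, -0.4, -0.0]
opening: 1.001
grasp_force: 0.0
clock: 58.98
eef_pos: [557.1, -38.5, 291.4]
eef_rot: [0.999, 0.034, 0.0, -0.0]
force: [-0.3, 0.6, -0.1]
opening: 1.0
grasp_force: 0.0
[557.11 -38.49 291.4 ] 3.8917234368798934 58.975
b1 [(0.8, array([282.78, 134.78]), array([575.5 , -61.55,   0.  ])), (0.73, array([173.  ,  95.19]), array([613.66,  73.75,   0.  ])), (0.58, array([487.99, 254.9 ]), array([ 429.68, -359.1 ,    0.  ])), (0.32, array([286.82, 153.29]), array([552.67, -68.61,   0.  ]))]
b1_label []
b2_label [(0.78, array([156.62, 107.79]), array([603.3 ,  72.03,  70.6 ]))]
b3_label [(0.96, array([285.9 , 154.21]), array([565.01, -61.82,  70.6 ]))]
b4_label []
mask 0.73 (338.5, 303.5) (51.42955780029297, 41.59086227416992) 63.43495178222656 
 [[ 388.93 -107.42]
 [ 418.64 -150.73]
 [ 353.34 -190.13]
 [ 320.9  -145.49]]
mask 0.68 (485.5, 266.0) (78.0, 51.0) 90.0 
 [[ 487.16 -278.45]
 [ 491.32 -339.09]
 [ 384.34 -369.99]
 [ 379.85 -304.52]]
```

View pics/v3.png

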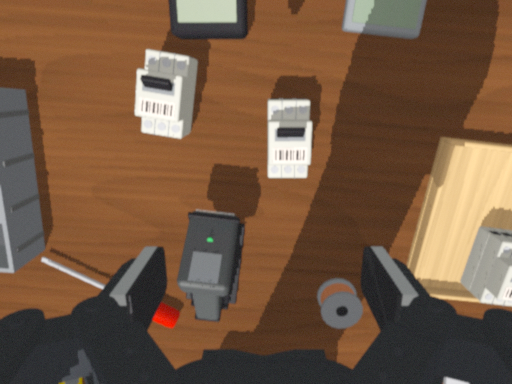

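b3 (at 289,138 in the picture) is square to the tool at yaw 3.9°. I grasp it.

```bash
python3 -m handwheel '[0.66,-0.76,0,0,1,0,0,-1,0,1,0,0,-1,0,1,0,0,-1,0,1,0,0,-1,0,1,0,0,-1,0,1,0,0,-1,0,1,0,0,-1,0,1,0,0,-0.9,0,1,0,0,-0.27,0,1,0,0,0,0,1,0,0,0,0,1]'; python3 -m handwheel '[0,0,0,0,-1,0,0,0,0,-1,0,0,0,0,-1,0,0,0,0,-1,0,0,0,0,-1,0,0,0,0,-1,0,0,0,0,-1,0,0,0,0,-1,0,0,0.5,0,-1,0,0,0.7,0,-1,0,0,1,0,-1,0,0,1,0,-1,0,0,1,0,-1,0,0,1,0,-1,0,0,0.4,0,-1,0,0,0,0,-1]'
```

```text
clock: 60.82
eef_pos: [577.5, -61.6, 47.0]
eef_rot: [0.999, 0.034, 0.001, 0.0]
force: [1.2, -0.8, 0.6]
opening: 1.001
grasp_force: 0.0
clock: 62.82
eef_pos: [577.0, -61.6, 214.4]
eef_rot: [0.999, 0.034, 0.0, 0.0]
force: [0.8, 0.7, -3.5]
opening: 0.521
grasp_force: 61.7
```

```bash
python3 -m handwheel '[0,0.95,0,-0.5,-1,0,0.95,0,-0.5,-1,-0.1,0.95,0,0,-1,-0.1,0.95,0,0,-1,-0.1,0.95,0,0,-1,-0.1,0.95,0,0,-1,-0.2,0.95,0,0,-1,-0.5,0.95,0,0,-1,-0.6,0.95,0,0,-1,-0.6,0.95,0,0,-1,-0.6,0.95,0,0,-1,-0.6,0.95,0,0,-1,-0.6,0.95,0,0,-1,0,0,0,0,-1,0,0,0,0,-1,0,0,0,0,-1]'
python3 - <<'E'
from h import *
print(pose()[:2]);snap('wrist','t2')
E
```

```text
clock: 64.82
eef_pos: [454.3, 308.0, 213.5]
eef_rot: [1.0, -0.001, -0.0, 0.0]
force: [-0.4, -0.2, -2.7]
opening: 0.524
grasp_force: 62.1
(array([454.32, 307.97, 213.52]), np.float64(-0.12118151834420593))
```

View pics/t2.png

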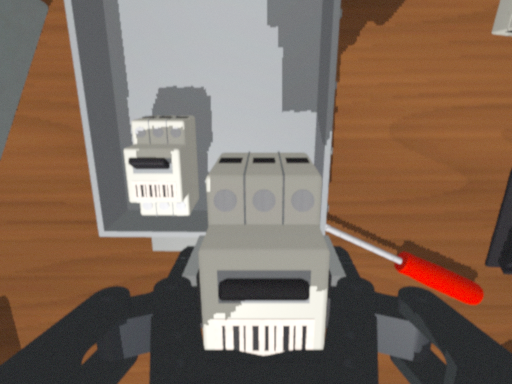

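b3's lever is away from its label, so it is ON, and b4 stands upright on the tote floor at (160,165). I set b3 down.

```bash
python3 -m handwheel '[0.12,0.03,-0.5,0,-1,0,0,-1,0,-1,0,0,-1,0,-1,0,0,-1,0,-1,0,0,-1,0,-1,0,0,-0.5,0,-1,0,0,-0.2,0,-1,0,0,-0.13,0,-1,0,0,-0.05,0,-1,0,0,0,0,-1,0,0,0,0,-1,0,0,0,0,-1]'
```

```text
clock: 66.38
eef_pos: [457.6, 309.9, 52.8]
eef_rot: [1.0, -0.0, 0.0, -0.0]
force: [0.2, 0.1, -2.7]
opening: 0.519
grasp_force: 62.0
```

```bash
python3 -m handwheel '[0,0,-0.05,0,-1,0,0,0,0,-1,0,0,0,0,-1,0,0,0,0,0.4,0,0,0,0,0.4,0,0,0,0,0.4,0,0,0,0,0.4,0,0,0.3,0,0.4,0,0,0.7,0,0.4,0,0,1,0,0.4,0,0,1,0,1,0,0,1,0,1,0,0,1,0,1,0,0,1,0,1,0,0,1,0,1,0,0,1,0,1]'; python3 -m handwheel '[0.45,-0.95,0,0,1,0.45,-0.95,0,0,1,0.45,-0.95,0,0,1,0.45,-0.95,0,0,1,0.45,-0.95,0,-0.2,1,0.45,-0.95,0,-0.25,1,0.45,-0.95,0,-0.25,1,0.45,-0.95,0,-0.25,1,0.4,-0.9,0,-0.25,1,0,0,0,0,1,0,0,0,0,1]'; python3 br.py v4
python3 - <<'E'
from h import *
P=env.camera_params('wrist');env.snapshot('wrist')
for t in('b1',):
  for r in env.masks_of('wrist',t):
    m=r['region']
    if m.any():
      y,x=np.nonzero(m);print(r['confidence'],x.min(),x.max(),y.min(),y.max(),cv2.minAreaRect(np.argwhere(m)[:,::-1].astype(np.float32)))
im=cv2.imread('pics/v4.png');g=cv2.cvtColor(im,cv2.COLOR_BGR2GRAY)
E
```

```text
clock: 68.38
eef_pos: [457.4, 309.6, 292.8]
eef_rot: [1.0, -0.0, 0.0, -0.0]
force: [-0.6, 0.0, 0.5]
opening: 1.002
grasp_force: 0.0
clock: 69.75
eef_pos: [577.2, 55.4, 291.4]
eef_rot: [0.999, -0.042, 0.0, -0.0]
force: [0.4, 0.5, -0.1]
opening: 0.997
grasp_force: 0.0
[577.23  55.45 291.41] -4.809431655072397 69.75
b1 [(0.75, array([247.6, 118. ]), array([615.88,  71.46,   0.  ])), (0.57, array([ 85.3, 249.6]), array([457.12, 311.77,   0.  ]))]
b1_label []
b2_label [(0.95, array([244.68, 136.51]), array([603.52,  72.42,  70.6 ]))]
b3_label [(0.84, array([ 56.99, 287.88]), array([443.38, 312.63,  70.6 ]))]
b4_label []
0.89 223 267 82 162 ((245.0, 122.0), (80.0, 44.0), 90.0)
0.68 31 106 223 301 ((66.23600006103516, 263.9833679199219), (77.3242416381836, 72.1900405883789), 76.50426483154297)
0.27 0 130 116 318 ((65.0, 217.0), (202.0, 130.0), 90.0)
```

```bash
python3 -m handwheel '[0.65,0.27,0,0,1,0.65,0.27,0,0,1,0,0,-1,0,1,0,0,-1,0,1,0,0,-1,0,1,0,0,-1,0,1,0,0,-1,0,1,0,0,-1,0,1,0,0,-1,0,1,0,0,-0.9,0,1,0,0,-0.25,0,1,0,0,0,0,1,0,0,0,0,1]'; python3 -m handwheel '[0,0,0,0,-1,0,0,0,0,-1,0,0,0,0,-1,0,0,0,0,-1,0,0,0,0,-1,0,0,0,0,-1,0,0,0,0,-1,0,0,0,0,-1,0,0,0.5,0,-1,0,0,0.7,0,-1,0,0,1,0,-1,0,0,1,0,-1,0,0,1,0,-1,0,0,1,0,-1,0,0,0.4,0,-1,0,0,0,0,-1]'
```

```text
clock: 71.82
eef_pos: [617.1, 71.1, 47.7]
eef_rot: [0.999, -0.042, 0.001, -0.0]
force: [0.3, 0.2, 0.2]
opening: 0.999
grasp_force: 0.0
clock: 73.82
eef_pos: [616.7, 71.0, 215.4]
eef_rot: [0.999, -0.042, 0.001, -0.0]
force: [0.0, -0.3, -3.0]
opening: 0.518
grasp_force: 61.8
```

```bash
python3 -m handwheel '[-0.2,0.94,0,0.3,-1,-0.2,0.94,0,0.3,-1,-0.2,0.94,0,0.3,-1,-0.2,0.94,0,0.3,-1,-0.2,0.94,0,0,-1,-0.2,0.94,0,0,-1,-0.2,0.94,0,0,-1,-0.2,0.94,0,0,-1,-0.2,0.94,0,0,-1,-0.2,0.92,0,0,-1,0,0,0,0,-1,0,0,0,0,-1,0,0,0,0,-1]'
python3 - <<'E'
from h import *
P=env.camera_params('wrist');snap('wrist','t3');print(pose()[:2])
print([(t,[(q,u,atz('wrist',u,z,P)) for q,u in lm('wrist',t)]) for t,z in(('b1',5),('tote',0),('b2_label',76),('tote_label',60.6))])
E
```

```text
clock: 75.45
eef_pos: [556.9, 351.3, 214.2]
eef_rot: [1.0, -0.001, -0.0, 0.0]
force: [0.2, -0.7, -2.7]
opening: 0.524
grasp_force: 62.0
(array([556.84, 351.45, 214.36]), np.float64(-0.10951127198536471))
[('b1', [(0.69, array([265.01, 233.32]), array([478.01, 349.23,   5.  ]))]), ('tote', []), ('b2_label', [(0.92, array([263.48, 335.  ]), array([405.53, 351.07,  76.  ]))]), ('tote_label', [(0.61, array([260.51,  93.31]), array([625.72, 353.07,  60.6 ]))])]
```

```bash
python3 -m handwheel '[-0.06,0,-0.5,0,-1,0,0,-1,0,-1,0,0,-1,0,-1,0,0,-1,0,-1,0,0,-1,0,-1,0,0,-0.5,0,-1,0,0,-0.2,0,-1,0,0,-0.13,0,-1,0,0,-0.05,0,-1,0,0,0,0,-1,0,0,0,0,-1]'
```

```text
clock: 77.08
eef_pos: [554.9, 352.5, 53.6]
eef_rot: [1.0, -0.0, 0.0, -0.0]
force: [-0.6, -0.2, -3.0]
opening: 0.523
grasp_force: 62.1
```

```bash
python3 -m handwheel '[0,0,-0.05,0,-1,0,0,0,0,-1,0,0,0,0,-1,0,0,0,0,0.4,0,0,0,0,0.4,0,0,0,0,0.4,0,0,0,0,0.4,0,0,0.3,0,0.4,0,0,0.7,0,0.4,0,0,1,0,0.4,0,0,1,0,1,0,0,1,0,1,0,0,1,0,1,0,0,1,0,1,0,0,1,0,1,0,0,1,0,1]'; python3 -m handwheel '[-0.8,-0.5,0.3,0,1,-0.8,-0.5,0.3,0,1,-0.8,-0.5,0.3,0,1,-0.5,0,0,0,1,0,0,0,0,1,0,0,0,0,1]'
python3 - <<'E'
from h import *
p,a,s=pose();print(p,a,s['clock'])
P=env.camera_params('wrist');snap('wrist','f1');snap('top','f1t');snap('side','f1s')
for c in('wrist','top','side'):
  Q=P if c=='wrist' else None
  for t,z in(('b1',6),('b1_label',76),('b2_label',76),('scanner',94),('multimeter',18),('calculator',8),('reel',18),('screwdriver',10),('contactor',38)):
    print(c,t,[(q,atz(c,u,z,Q)[:2]) for q,u in lm(c,t) if q>.4])
E
```

```text
clock: 79.08
eef_pos: [554.6, 352.3, 294.6]
eef_rot: [1.0, -0.0, 0.001, -0.0]
force: [0.3, -0.4, -0.0]
opening: 0.998
grasp_force: 0.0
clock: 79.82
eef_pos: [468.2, 307.8, 318.7]
eef_rot: [1.0, -0.0, 0.0, -0.0]
force: [-0.5, 0.6, 0.5]
opening: 1.001
grasp_force: 0.0
[468.16 307.81 318.66] -0.03194298455355775 79.825
wrist b1 [(0.81, array([461.67, 398.18])), (0.67, array([552.94, 351.5 ])), (0.63, array([456.82, 312.63]))]
wrist b1_label []
wrist b2_label [(0.9, array([545.64, 348.9 ]))]
wrist scanner [(0.74, array([258.21, 246.97]))]
wrist multimeter []
wrist calculator []
wrist reel []
wrist screwdriver [(0.9, array([354.92, 165.2 ]))]
wrist contactor []
top b1 [(0.91, array([456.36, 306.31])), (0.85, array([ 434.89, -350.86])), (0.72, array([554.49, 361.03])), (0.66, array([455.09, 394.3 ]))]
top b1_label [(0.83, array([ 412.09, -349.73]))]
top b2_label [(0.97, array([542.96, 349.69])), (0.54, array([ 436.44, -329.69]))]
top scanner [(0.88, array([436.4 ,   7.91])), (0.73, array([208.7 , 224.91]))]
top multimeter [(0.66, array([760.34,  36.3 ]))]
top calculator [(0.96, array([ 757
[... 159 characters left out ...]
(0.64, array([753.2 , 162.12]))]
side b1 [(0.75, array([557.22, 346.77])), (0.72, array([ 431.35, -351.13])), (0.57, array([463.03, 385.47]))]
side b1_label [(0.61, array([ 418.46, -346.36]))]
side b2_label [(0.76, array([543.06, 364.69])), (0.44, array([448.25,  33.26]))]
side scanner [(0.83, array([448.45,  18.37])), (0.63, array([212.78, 166.04])), (0.51, array([ 416.07, -358.06]))]
side multimeter [(0.69, array([764.67,  15.37]))]
side calculator [(0.8, array([ 770.2 , -170.54])), (0.46, array([462.64, 397.79]))]
side reel [(0.6, array([ 348.14, -165.39]))]
side screwdriver [(0.78, array([351.74, 135.76]))]
side contactor [(0.77, array([757.47, 128.19])), (0.51, array([499.17, 302.84]))]
```

```bash
python3 -c "
from workcell import env
print(env.close_job())"
```

```text
the job is handed in; nothing more can be done
None
```

I handed the job in after about 80 s of robot time; it returned no verdict. I held the beam on all five labels in order, the gun is back in its cradle, the tripped breaker b1 is in the reject tray, and b2, b3 and b4 (lever ON) are in the tote.

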